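# Flip up the near length stop and feed the rail to the far stop

## Robot

A 6-joint arm with a two-finger parallel gripper is mounted at the origin on the work surface. World frame = base frame: x ahead of the robot, y to its left, z up, the work surface at z = 0. Lengths are in mm, angles in degrees, forces in N, time in s.
With the tool pointing down it reaches from about 300 to 850 mm from the base axis. Payload 4.2 kg.
Tool frame: the origin (TCP) lies between the finger pads; the fingertips stand 11 mm ahead of it and the grasp point (between the pads) lies 8 mm behind it (env.tips_ahead is the distance from the TCP to the fingertips, in mm); z points along the fingers, y is the line along which they close (so a half turn about z gives the same grasp; the last joint's range is limited). The gripper opens to 91 mm and grips with 3 to 60 N. Pads are 32 mm wide; open, the fingers measure 118 mm over their backs; the gripper's body (76 mm by 178 mm) begins 60 mm behind the grasp point.
Start: joints at [66.52, 18.312, 89.639, -0, 72.044, -1.146], TCP at [218.505, 531.881, 224.976] pointing down, gripper open.
Joint ranges: [-177.97, 177.97], [-48.28, 115.42], [12.27, 149.76], [-77.06, 257.06], [2.81, 150.46], [-146.56, 146.56]. Speed limits (degrees/s): [147.25, 147.25, 180, 180, 180, 180].

## Interface

Orientations are given as [roll, pitch, yaw] about the fixed x, y, z axes, in that order (R = Rz(yaw) Ry(pitch) Rx(roll)).
In Python, from workcell import env, cams gives the robot as it stands.
- The arm moves only by the tool step_arm, never from a script. Its arguments are lists of equal length, an entry for each row: "linear": the shift along the tool's x, y, z in units of 30 cm (1.0 is 30 cm), a list of three; "turn": the turn about the tool's z in units of 360 degrees (1.0 is 360 degrees). In form: {"linear": [[tx, ty, tz], ...], "turn": [turn, ...]}. A call has 1 to 20 rows; each row is the pose to reach, as a shift and turn from the pose commanded when the call began, along the tool's axes at that moment, turning the shorter way round; what a row does not reach only later rows make up. A row lasts 1/8 s, in which the tool goes at most 62.5 mm and 10.7 degrees, less where a joint would pass 70% of its speed; a pose out of reach is approached as far as the arm can. A call with a number of a shift or a turn outside -1 to 1 is refused whole. A call with a gripper value outside its range is refused whole. "fingers" is the closure, from -1 (fully open) to 1 (shut), so that 0 is half open, set as the call begins (left out, the last holds). The fingers move at their own pace and stop on an object; "force" is the grip in N (left out, the last holds). Time passes only in rows, so rows that repeat a pose let the fingers close. It gives the time, the measured TCP pose, the force, the opening and the grip force at its end, in the units of the state.
- env.state(): the state, without advancing time (a new reading comes with each control period).
- cams.grab_frame(name): name is "scene" or "top" or "wrist"; returns a dict with "color" (384x512x3 uint8, blue, green, red), "fx", "fy", "cx", "cy" (pixels), "extrinsics" (4x4, takes a point from camera to world coordinates); the wrist camera has in their place "tool_from_camera" (4x4, takes a point from camera to tool coordinates, whose origin is the TCP and whose axes are the flange's). Camera axes: x right, y down, z forward; pixel columns grow to the right and rows downward; lengths in mm; the calibration is good to about 2 mm. A picture is of the moment at which its call begins: read the wrist's pose just before it. There is no depth.
- env.job_done(): hands the job in; it is judged then, once.
The state is a dict: "time_s": time; "qpos": joint angles; "qvel": joint speeds; "effort": joint torques, N m; "ee_pos": TCP position; "ee_rot": TCP orientation; "force": force on the tool from outside, world axes, zero at the start; "torque": the same for the moment, N m; "gripper_width": finger opening in mm; "gripper_force": force on a finger pad.
Only numpy, scipy, OpenCV 4.12 (cv2) and the standard library are available. Lean on these libraries where they do the work, as an engineer would, in place of code of your own. Each camera call takes 0.05 s, during which the arm holds its last target. There are 200 camera calls.

## Task

The next piece of mounting rail is to be cut at the longer of the two set lengths. Push the lift tab of the flip stop nearer the cutter up and back, past its balance point, so that the stop stays raised by itself; then push the rail by its free end along the bed, through the cutter, until its front end butts against the farther stop. Everything is pushed with the fingertips, nothing is picked up: do not lift the rail, leave the farther stop down, and leave the breaker, the terminal blocks and the screwdriver where they are.

Things in the scene. Friction and masses are not known exactly. Their poses are not given: they have to be found in the camera images.
- bed: Rail cutter on its measuring bed, fixed: dark steel bed 790 long (y), 64 wide, top 45 above the bench; grey portal cutter round it (y -30 to 30, x -75 to 112, 165 high, lever up and back). Origin on the bench under the cutter; x away from the robot, y along the bed to the stops, z up. Rail passage 72 above the bench at its top.
- channel (a point): On the bed top in the middle of the rail's channel, under the cutter (bed axes). The channel runs along y and is 41 wide. In front a lip 6 high and 6 thick along the whole bed; behind, on the stops' side of the cutter, a fence 45 high and 15 thick; behind, on the infeed side (-y), only a guide 8 high.
- rail: Loose steel top-hat mounting rail, 400 long (its y axis), 35 wide, 15 high, wall 2, 0.38 kg, lying on the bed with its 27 wide closed crown up and its two flanges down, already passed through the cutter. Origin at the middle of its underside, 45 above the bench. It slides along the channel with 3 of play on either side.
- rail_tail (a point): Centre of the rail's free end face (-y end, on the infeed side of the cutter), 7.5 above the bed top. The end to push on, towards +y.
- rail_head (a point): Centre of the rail's front end face (+y end), 7.5 above the bed top; it is to butt against the farther stop.
- near_stop (a joint): Hinge of the flip stop nearer the cutter, rad: 0 = down, foot barring the channel; grows as it is pushed up and back, away from the robot; travel ends at 1.7. A cranked counterweight sits behind and above the pin: let go below about 0.8 the arm falls down again, beyond it falls back to 1.7 and stays. 1 to 2 N up at the tab start it; less is needed higher up.
- near_pivot (a point): Middle of the near stop's hinge pin, 108 above the bench and 45 beyond the channel's centre line (bed x = 45); the pin runs along the bed's y axis.
- near_tab (a point): Middle of the underside of the near stop's lift tab: steel plate 50 (x) by 46 (y) by 5 thick at the robot's end of the stop arm, level when down. It lies 110 from the hinge pin towards the robot, 105 above the bench when down, and moves with the arm. The tab spans 85 to 135 from the pin, the foot 31 to 59. In front of the bed all is free under the tab.
- far_stop (a joint): Hinge of the farther flip stop, of the same make and sizes: 0 = down. It stays down.
- far_face (a point): Centre of the farther stop's foot face that looks to the cutter (-y), 7.5 above the bed top: where the middle of the rail's front end face comes to bear. Its axes are the bed's.
- breaker: Bystander: white three-pole circuit breaker with blue toggles, standing on the bench, 76 by 54 by 85 high; origin at its underside.
- terminals: Bystander: pack of six green terminal blocks standing on the bench, 44 by 37 by 46 high; origin at its underside.
- screwdriver: Bystander: screwdriver with a yellow handle lying on the bench behind the bed; origin under it.

How it is judged:
By the outcome, as a careful person would: the job done as asked, in the order asked, and still so for the second after the job is handed in, with the robot touching nothing.
It also fails if it takes over 56 s, if anything falls off the work surface, if the arm or the gripper's body presses on something with over 40 N, if the wrist force passes 120 N, or if a joint passes its speed limit or range.

## Working session

There is one attempt and no reset: what is moved stays moved. The work goes in short steps, Python scripts to look and compute and a tool call to move; the robot and the scene stay as the last step left them, time stands still between calls to the robot, and variables do not carry over. Pictures are saved under pics/ and viewed, at most 10 in all, crops included, and the job is handed in when it is done.

Besides the shell and the picture viewer there is one more tool, called as name([rows], argument=value, ...), one row to a line, values as JSON. step_arm: Moves the arm, as the interface text tells. Its arguments: {"type":"object","properties":{"linear":{"type":"array"},"turn":{"type":"array"},"fingers":{"type":"number"},"force":{"type":"number"}},"required":["linear","turn"]}

```bash
mkdir -p pics; python3 - <<'E'
from workcell import env,cams
import cv2,numpy as np
np.set_printoptions(suppress=True,precision=4)
s=env.state();print(s['time_s'],s['ee_pos'],s['ee_rot'],s['force'],s['gripper_width'])
for n in ['scene','top']:
    f=cams.grab_frame(n);cv2.imwrite(f'pics/{n}0.png',cv2.resize(f['color'],(800,600),interpolation=cv2.INTER_CUBIC))
    print(n,f['fx'],f['fy'],f['cx'],f['cy'],f['extrinsics'])
    np.savez(n+'.npz',**{k:f[k] for k in f})
E
```

```text
0.0 [218.3317 531.4233 224.1338] [-179.9012    0.0003  157.6631] [ 1.0124 -0.4191  1.4249] 90.9626903677011
scene 458.45297140422105 458.45297140422105 258.2602492232025 187.91891145827898 [[  -0.7644    0.5069   -0.3984 1080.6405]
 [   0.6447    0.6042   -0.4684  691.771 ]
 [   0.0033   -0.6149   -0.7886 1116.0695]
 [   0.        0.        0.        1.    ]]
top 440.5158544128192 440.5158544128192 264.47475054144854 184.51946014482894 [[  -0.0118   -0.9995    0.0297  503.1393]
 [  -0.9999    0.0121    0.0099   53.2487]
 [  -0.0102   -0.0296   -0.9995 1220.7373]
 [   0.        0.        0.        1.    ]]
```

View pics/scene0.png

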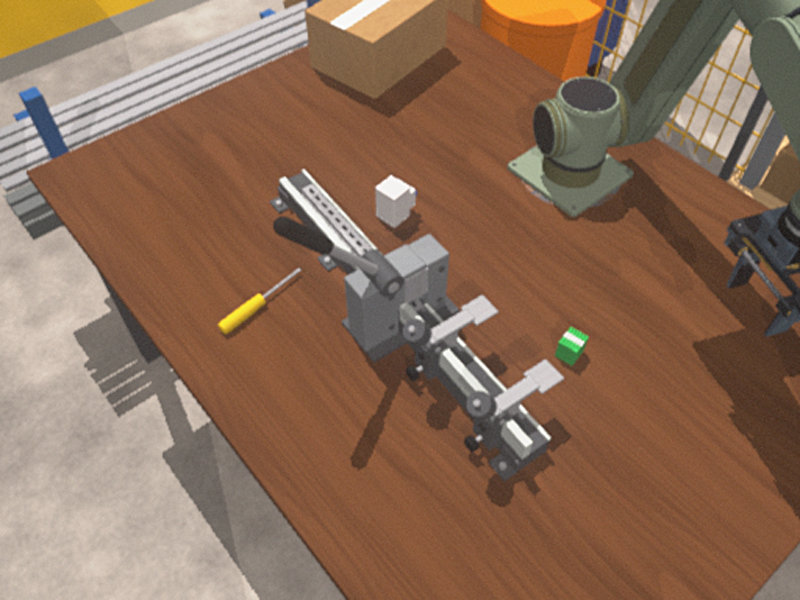

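View pics/top0.png

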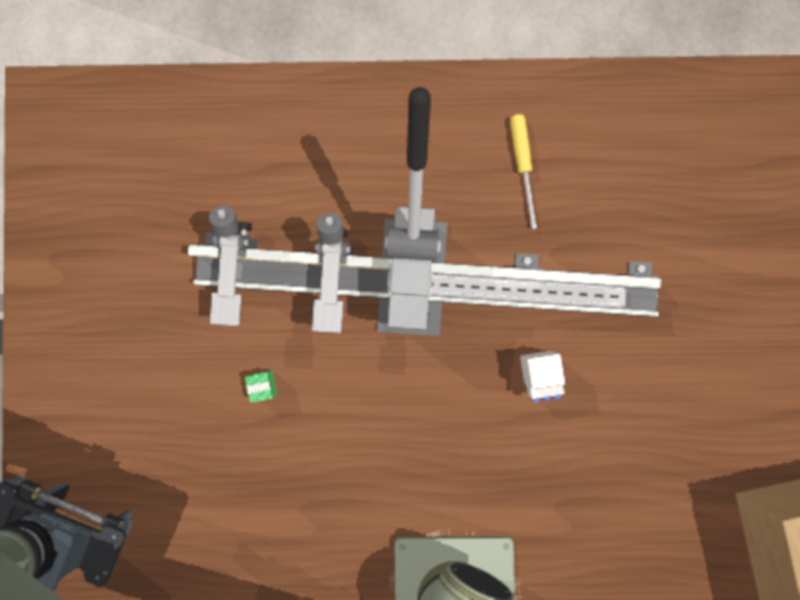

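```bash
cat > h.py <<'E'
import numpy as np
def ray(n,px,z,s=1.5625):
    f=np.load(n+'.npz');E=f['extrinsics'];u=(np.array(px)+.5)/s-.5
    d=E[:3,:3]@[(u[0]-f['cx'])/f['fx'],(u[1]-f['cy'])/f['fy'],1];o=E[:3,3]
    return o+d*(z-o[2])/d[2]
E
python3 - <<'E'
from h import *
import cv2
np.set_printoptions(suppress=True,precision=1)
for k,p,z in [('lipL',(195,283),51),('lipR',(657,314),51),('tail a',(625,288),60),('tail b',(625,305),60),
 ('ntab fl',(314,331),110),('ntab fr',(342,331),110),('ntab bl',(317,300),110),('ftab fl',(211,324),110),('ftab fr',(239,325),110),
 ('cut l',(378,332),0),('cut r',(439,334),0),('term',(260,386),46),('brk',(543,368),85)]:
    print(k,ray('top',p,z))
for k,p,z in [('tail a',(302,187),60),('ntab',(480,311),110),('ntab tipcorner',(498,310),110),('ntab front other',(479,296),110)]: print('S',k,ray('scene',p,z))
im=np.load('top.npz')['color']
a=cv2.resize(im[120:220,110:270],(800,500),interpolation=cv2.INTER_CUBIC);cv2.imwrite('pics/t1.png',a)
b=cv2.resize(im[150:220,370:440],(600,600),interpolation=cv2.INTER_CUBIC);cv2.imwrite('pics/t2.png',b)
E
```

```text
lipL [552.  437.6  51. ]
lipR [ 489.9 -346.7   51. ]
tail a [ 534.4 -291.    60. ]
tail b [ 505.8 -290.4   60. ]
ntab fl [469.6 225.7 110. ]
ntab fr [469.1 180.4 110. ]
ntab bl [519.6 220.4 110. ]
ftab fl [482.8 392.4 110. ]
ftab fr [480.7 347.  110. ]
cut l [463.2 129.2   0. ]
cut r [458.5  21.2   0. ]
term [375.2 328.5  46. ]
brk [ 403.9 -146.6   85. ]
S tail a [ 527.3 -292.9   60. ]
S ntab [494.8 208.9 110. ]
S ntab tipcorner [469.1 227.6 110. ]
S ntab front other [473.1 183.8 110. ]
```

View pics/t1.png

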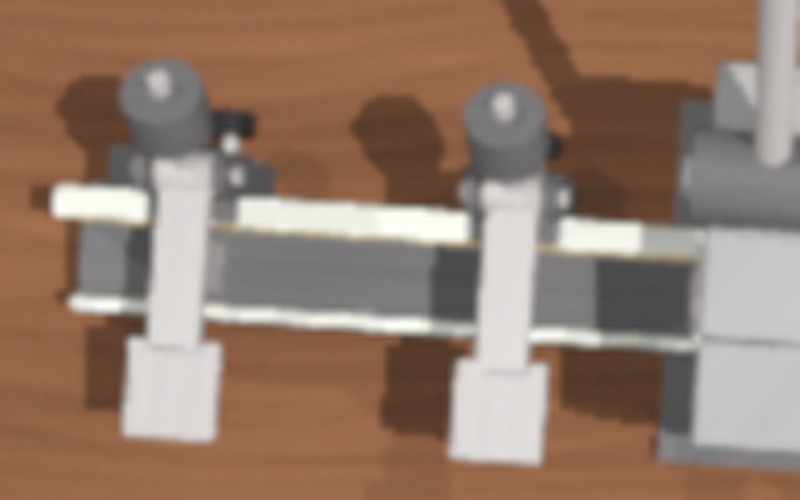

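View pics/t2.png

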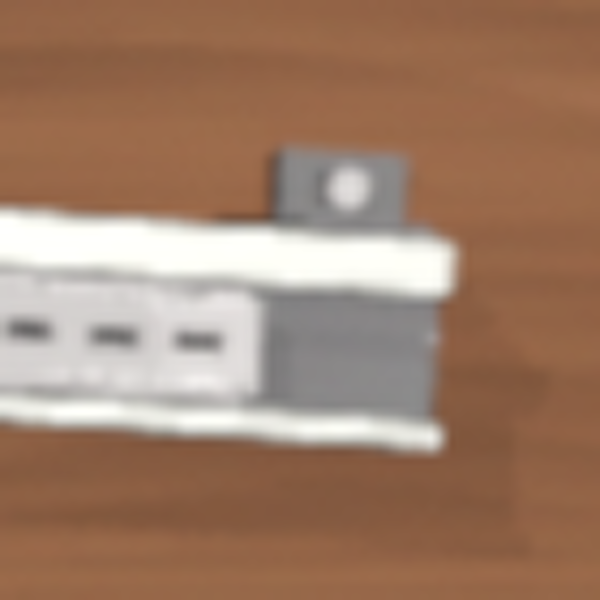

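Pictures show: the scene and top views have the near stop's tab at top-view px (328,316), the far tab at (225,309) and the rail tail at (625,296). The crops confirm the tab's front edge and the rail end. Bed yaw is about -4.5°.

step_arm([
  [-0.9,-0.6,0],
  [-0.9,-0.6,0],
  [-0.9,-0.6,0],
  [-0.9,-0.6,0],
  [-0.9,-0.6,0],
  [-0.9,-0.6,0],
  [-0.9,-0.6,0],
  [-0.9,-0.6,0],
  [-0.9,-0.6,0],
  [-0.9,-0.6,0],
], turn=[0.2005,0.2005,0.2005,0.2005,0.2005,0.2005,0.2005,0.2005,0.2005,0.2005], fingers=1, force=20)

```text
time_s: 1.35
ee_pos: [399.6, 263.0, 224.9]
ee_rot: [-180.0, 0.0, 85.6]
force: [0.8, -0.2, 0.3]
gripper_width: 0.5
gripper_force: 0.0
```

step_arm([
  [-0.18,0.08,0.1],
  [-0.18,0.1,0.3],
  [-0.18,0.12,0.44],
  [-0.18,0.12,0.44],
  [-0.18,0.12,0.44],
  [-0.18,0.12,0.44],
], turn=[0,0,0,0,0,0])

```text
time_s: 2.1
ee_pos: [432.6, 207.0, 94.9]
ee_rot: [179.8, -0.1, 85.5]
force: [0.3, 1.5, 0.1]
gripper_width: 0.4
gripper_force: 0.0
```

```bash
python3 - <<'E'
from workcell import env,cams
import cv2
s=env.state();print(s['time_s'],s['ee_pos'],s['ee_rot'],s['force'])
a=cams.grab_frame('top')['color'][120:245,110:270]
b=cams.grab_frame('wrist')['color']
a=cv2.resize(a,(512,400),interpolation=cv2.INTER_CUBIC);b=cv2.resize(b,(288,216))
import numpy as np
c=np.zeros((400,800,3),np.uint8);c[:,:512]=a;c[:216,512:]=b;cv2.imwrite('pics/c1.png',c)
E
```

```text
2.1 [432.59006199 206.98267241  94.895557  ] [ 1.79796398e+02 -1.17091149e-01  8.55285746e+01] [0.28389886 1.52609261 0.12440752]
```

View pics/c1.png

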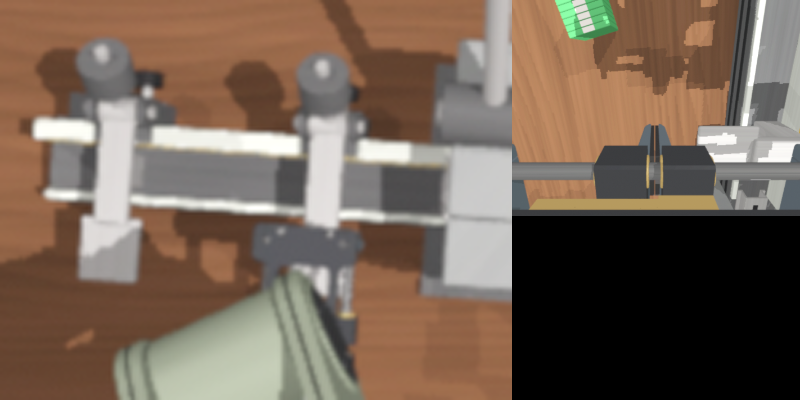

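step_arm([
  [0,0.04,0],
  [0,0.06,0],
  [0,0.067,0],
  [0,0.073,0],
  [0,0.08,0],
], turn=[0,0,0,0,0])

```text
time_s: 2.82
ee_pos: [455.4, 204.2, 92.9]
ee_rot: [-180.0, 0.0, 85.5]
force: [-0.2, 0.5, -0.6]
gripper_width: 0.5
gripper_force: 0.0
```

step_arm([
  [0,0.007,0],
  [0,0.012,0],
], turn=[0,0,0])

```text
schema error: expected 2 entries
```

step_arm([
  [0,0.006,0],
  [0,0.012,0],
], turn=[0,0])

```text
time_s: 3.08
ee_pos: [456.6, 204.0, 92.8]
ee_rot: [-179.7, 0.0, 85.4]
force: [-9.2, 2.9, 5.9]
gripper_width: 0.6
gripper_force: 4.9
```

step_arm([
  [0,0.005,-0.02],
  [0,0.007,-0.045],
  [0,0.012,-0.07],
  [0,0.017,-0.09],
  [0,0.025,-0.11],
  [0,0.032,-0.133],
], turn=[0,0,0,0,0,0])

```text
time_s: 3.82
ee_pos: [461.8, 203.5, 131.5]
ee_rot: [-179.1, 0.1, 85.4]
force: [-15.1, 5.3, 3.5]
gripper_width: 0.5
gripper_force: 7.6
```

```bash
python3 - <<'E'
from workcell import env,cams
import cv2
a=cams.grab_frame('scene')['color'][150:310,210:380]
cv2.imwrite('pics/c2.png',cv2.resize(a,(595,560),interpolation=cv2.INTER_CUBIC))
E
```

```text
(no output)
```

View pics/c2.png

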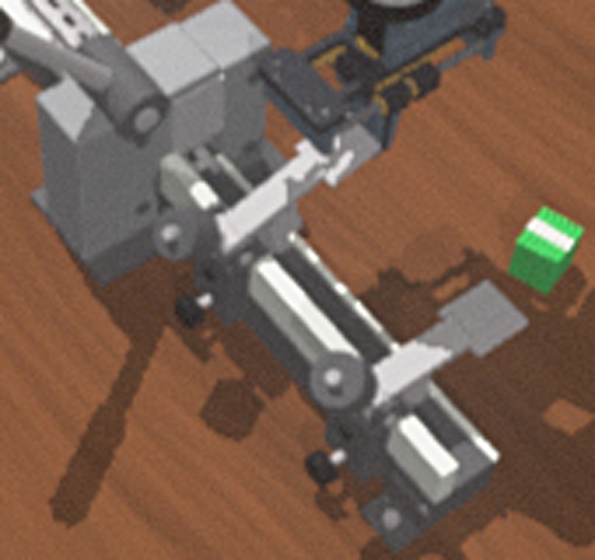

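The near stop's tab (crop px ~(340,145)) has risen with the fingers, so I'll continue along the arc.

step_arm([
  [0,0.008,-0.021],
  [0,0.016,-0.042],
  [0,0.025,-0.062],
  [0,0.036,-0.083],
  [0,0.047,-0.102],
  [0,0.06,-0.121],
  [0,0.073,-0.14],
  [0,0.088,-0.157],
  [0,0.102,-0.175],
  [0,0.118,-0.19],
  [0,0.152,-0.22],
  [0,0.19,-0.245],
], turn=[0,0,0,0,0,0,0,0,0,0,0,0])

```text
time_s: 5.38
ee_pos: [526.7, 198.6, 206.9]
ee_rot: [179.9, -0.0, 85.5]
force: [-0.3, 0.8, 0.3]
gripper_width: 0.1
gripper_force: 0.0
```

step_arm([
  [0,-0.1,-0.1],
  [0,-0.2,-0.1],
  [0,-0.3,-0.1],
  [0,-0.4,-0.1],
  [0,-0.4,-0.1],
  [0,-0.4,-0.1],
], turn=[0,0,0,0,0,0])

```text
time_s: 6.12
ee_pos: [407.2, 208.3, 236.7]
ee_rot: [179.9, -0.0, 85.5]
force: [-0.3, -0.3, 0.0]
gripper_width: 0.6
gripper_force: 0.0
```

```bash
python3 - <<'E'
from workcell import env,cams
import cv2
a=cams.grab_frame('scene')['color'][110:310,170:380]
cv2.imwrite('pics/c3.png',cv2.resize(a,(630,600),interpolation=cv2.INTER_CUBIC))
E
```

```text
(no output)
```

View pics/c3.png

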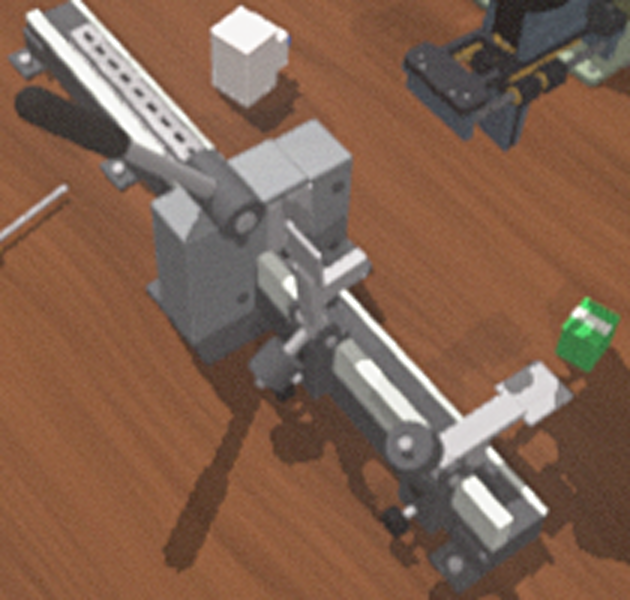

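The near stop now stands raised by itself, its arm upright at crop px (305,265). The far stop is down. Next I go behind the rail's tail.

step_arm([
  [-0.2,0,0],
  [-0.4,0,0],
  [-0.6,0,0],
  [-0.8,0,0],
  [-0.9,0,0],
  [-0.9,0,0],
  [-0.9,0,0],
], turn=[0,0,0,0,0,0,0])

```text
time_s: 7.05
ee_pos: [385.1, -60.7, 236.2]
ee_rot: [-180.0, -0.0, 85.5]
force: [-0.1, -0.2, -0.1]
gripper_width: 0.6
gripper_force: 0.0
```

step_arm([
  [-0.2,0,0],
  [-0.4,0,0],
  [-0.6,0.1,0],
  [-0.8,0.25,0],
  [-0.88,0.4,0],
  [-0.88,0.5,0],
  [-0.88,0.5,0],
  [-0.88,0.5,0],
  [-0.88,0.5,0],
], turn=[0,0,0,0,0,0,0,0,0])

```text
time_s: 8.18
ee_pos: [512.8, -335.1, 236.6]
ee_rot: [-180.0, -0.0, 85.5]
force: [1.4, 1.6, 0.6]
gripper_width: 0.4
gripper_force: 0.0
```

step_arm([
  [0,0.014,0.2],
  [0,0.014,0.4],
  [0,0.014,0.54],
  [0,0.014,0.56],
  [0,0.014,0.58],
  [0,0.014,0.58],
], turn=[0,0,0,0,0,0])

```text
time_s: 8.93
ee_pos: [518.3, -336.9, 64.1]
ee_rot: [179.8, 0.1, 85.5]
force: [-0.3, -0.2, 0.2]
gripper_width: 0.2
gripper_force: 0.0
```

```bash
python3 - <<'E'
from workcell import env,cams
import cv2,numpy as np
s=env.state();print(s['time_s'],s['ee_pos'],s['force'])
b=cams.grab_frame('wrist')['color'];c=cams.grab_frame('scene')['color'][70:190,150:290]
cv2.imwrite('pics/c4.png',np.hstack([cv2.resize(b,(420,360)),cv2.resize(c,(380,360),interpolation=cv2.INTER_CUBIC)]))
E
```

```text
8.925 [ 518.34875617 -336.93932731   64.14834936] [-0.30906167 -0.15405556  0.18663461]
```

View pics/c4.png

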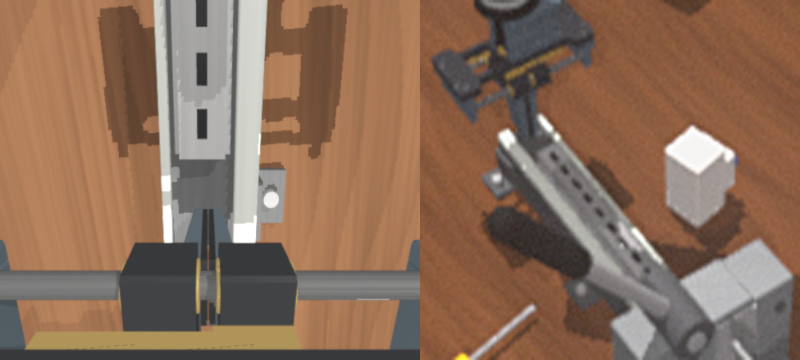

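Wrist view: the fingers at px (207,225) are in line with the rail end at (203,155), over the channel. I push slowly.

step_arm([
  [0.025,0,0.005],
  [0.05,0,0.005],
  [0.07,0,0.005],
  [0.09,0,0.005],
  [0.11,0,0.005],
  [0.13,0,0.005],
  [0.15,0,0.005],
], turn=[0,0,0,0,0,0,0])

```text
time_s: 9.9
ee_pos: [521.1, -291.3, 60.9]
ee_rot: [180.0, 0.0, 85.5]
force: [0.3, -2.6, 0.8]
gripper_width: 0.6
gripper_force: 0.8
```

step_arm([
  [0.03,0,0],
  [0.06,0,0],
  [0.09,0,0],
  [0.12,0,0],
  [0.15,0,0],
  [0.18,0,0],
  [0.21,0,0],
  [0.24,0,0],
  [0.27,0,0],
  [0.3,0,0],
  [0.33,0,0],
  [0.36,0,0],
  [0.39,0,0],
  [0.42,0,0],
  [0.45,0,0],
  [0.48,0,0],
  [0.51,0,0],
  [0.54,0,0],
  [0.57,0,0],
  [0.6,0,0],
], turn=[0,0,0,0,0,0,0,0,0,0,0,0,0,0,0,0,0,0,0,0])

```text
time_s: 12.4
ee_pos: [535.2, -111.4, 60.8]
ee_rot: [-180.0, -0.0, 85.5]
force: [-0.9, -1.3, 0.8]
gripper_width: 0.6
gripper_force: 0.9
```

Now slowly until it butts.

step_arm([
  [0.015,0,0],
  [0.03,0,0],
  [0.045,0,0],
  [0.06,0,0],
  [0.075,0,0],
  [0.085,0,0],
], turn=[0,0,0,0,0,0])

```text
time_s: 13.15
ee_pos: [537.2, -86.3, 60.8]
ee_rot: [-180.0, -0.0, 85.5]
force: [0.4, -1.7, 0.9]
gripper_width: 0.4
gripper_force: 0.9
```

step_arm([
  [0.008,0,0],
  [0.016,0,0],
  [0.024,0,0],
], turn=[0,0,0])

```text
time_s: 13.52
ee_pos: [537.8, -79.3, 60.8]
ee_rot: [180.0, -0.0, 85.5]
force: [0.1, -1.0, 0.5]
gripper_width: 0.6
gripper_force: 0.9
```

step_arm([
  [0.008,0,0],
  [0.016,0,0],
], turn=[0,0])

```text
time_s: 13.78
ee_pos: [538.1, -74.5, 60.8]
ee_rot: [-180.0, -0.0, 85.5]
force: [-0.7, -1.6, -0.5]
gripper_width: 0.2
gripper_force: 0.9
```

step_arm([
  [0.006,0,0],
  [0.012,0,0],
  [0.018,0,0],
], turn=[0,0,0])

```text
time_s: 14.15
ee_pos: [538.6, -69.1, 60.8]
ee_rot: [180.0, -0.0, 85.5]
force: [0.6, -2.6, -0.8]
gripper_width: 0.6
gripper_force: 0.9
```

step_arm([
  [0.005,0,0],
  [0.01,0,0],
], turn=[0,0])

```text
time_s: 14.4
ee_pos: [538.8, -66.2, 60.8]
ee_rot: [-180.0, -0.0, 85.5]
force: [-1.3, -2.1, -0.2]
gripper_width: 0.6
gripper_force: 0.9
```

step_arm([
  [0.005,0,0],
  [0.01,0,0],
], turn=[0,0])

```text
time_s: 14.65
ee_pos: [539.0, -63.2, 60.8]
ee_rot: [-180.0, -0.0, 85.5]
force: [-0.3, -2.1, 0.5]
gripper_width: 0.5
gripper_force: 0.9
```

step_arm([
  [0.005,0,0],
  [0.01,0,0],
], turn=[0,0])

```text
time_s: 14.9
ee_pos: [539.3, -60.2, 60.8]
ee_rot: [-180.0, -0.0, 85.5]
force: [-0.6, -1.9, 1.4]
gripper_width: 0.4
gripper_force: 0.9
```

```bash
python3 - <<'E'
from workcell import env,cams
import cv2
s=env.state();print(s['ee_pos'],s['force'])
f=cams.grab_frame('top');a=f['color'][120:220,110:270]
cv2.imwrite('pics/c5.png',cv2.resize(a,(800,500),interpolation=cv2.INTER_CUBIC))
E
```

```text
[539.25538123 -60.16920264  60.83851503] [-0.56679999 -1.86562153  1.35823796]
```

View pics/c5.png

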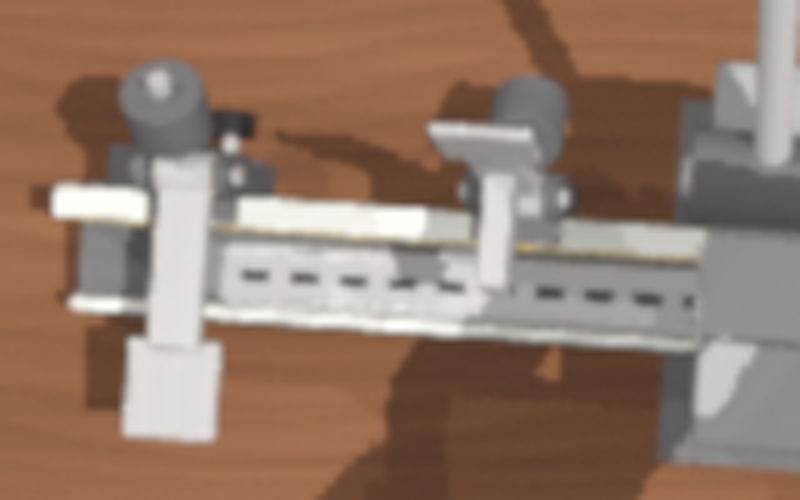

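The rail head is at crop px (220,273), a few mm short of the far stop's arm edge at x≈210. The near stop stays raised.

step_arm([
  [0.005,0,0],
  [0.01,0,0],
], turn=[0,0])

```text
time_s: 15.2
ee_pos: [539.4, -58.7, 60.9]
ee_rot: [180.0, 0.2, 85.6]
force: [-0.9, -10.5, -0.0]
gripper_width: 0.8
gripper_force: 5.1
```

step_arm([
  [0.005,0,0],
  [0.01,0,0],
], turn=[0,0])

```text
time_s: 15.45
ee_pos: [539.6, -58.2, 61.0]
ee_rot: [180.0, 0.4, 85.7]
force: [-1.6, -19.2, -0.3]
gripper_width: 0.4
gripper_force: 9.6
```

step_arm([
  [0.003,0,0],
  [0.007,0,0],
], turn=[0,0])

```text
time_s: 15.7
ee_pos: [539.6, -58.0, 61.0]
ee_rot: [180.0, 0.6, 85.8]
force: [-2.4, -24.9, 0.6]
gripper_width: 0.5
gripper_force: 12.5
```

Butted (25 N). Back off straight, then up.

step_arm([
  [-0.01,0,0],
  [-0.02,0,0],
  [-0.05,0,0],
  [-0.12,0,0],
  [-0.2,0,0],
  [-0.2,0,-0.15],
  [-0.2,0,-0.35],
  [-0.2,0,-0.5],
  [-0.2,0,-0.5],
  [-0.2,0,-0.5],
], turn=[0,0,0,0,0,0,0,0,0,0])

```text
time_s: 16.95
ee_pos: [534.6, -111.7, 210.1]
ee_rot: [-179.9, -0.0, 85.5]
force: [-0.0, 0.7, 0.3]
gripper_width: 0.7
gripper_force: 0.0
```

```bash
python3 - <<'E'
from workcell import env,cams
import cv2
s=env.state();print(s['ee_pos'],s['force'])
f=cams.grab_frame('top');a=f['color'][120:220,110:270]
cv2.imwrite('pics/c6.png',cv2.resize(a,(800,500),interpolation=cv2.INTER_CUBIC))
E
```

```text
[ 534.5653019  -111.67435087  210.13752445] [-0.00648665  0.72023009  0.25525367]
```

View pics/c6.png

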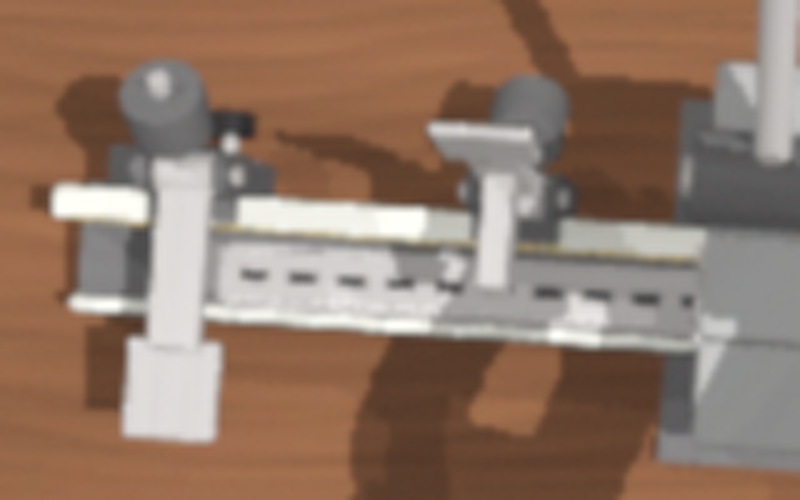

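The rail head is against the far stop's foot, the far stop is down, the near stop is raised, and the arm touches nothing.

```bash
python3 -c "
from workcell import env
print(env.job_done())"
```

```text
the job is handed in; nothing more can be done
None
```

The near stop is flipped up and stays up by itself, the rail butts against the farther stop (about 25 N felt on contact), which is still down, and the job was handed in at about 17 s.

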